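# Pass a sauce sampler through the two-door counter hatch

### The arm

A 7-joint arm with a two-finger parallel gripper is mounted at the origin on the work surface. World frame = base frame: x ahead of the robot, y to its left, z up, the work surface at z = 0. Lengths are in m, angles in rad, forces in N, time in s.
With the tool pointing down it reaches from about 0.425 to 0.925 m from the base axis. Payload 6.8 kg.
Tool frame: the origin (TCP) lies on the centre line of the jaws, within the pads' length; the fingertips stand 8 mm ahead of it and the grasp point (between the pads) lies 11 mm behind it (bot.tips_ahead is the distance from the TCP to the fingertips, in m); z points along the fingers, y is the line along which they close (so a half turn about z gives the same grasp; the last joint's range is limited). The gripper opens to 85 mm and grips with 20 to 120 N. Pads are 22 mm wide; open, the fingers measure 114 mm over their backs; the gripper's body (76 mm by 85 mm) begins 54 mm behind the grasp point. The pads swing forward as they close: fully open they stand 13 mm farther back than shut.
Start: joints at [-1.379, 0.477, 0.022, 1.555, -0.011, 1.109, -0.083], TCP at [0.199, 0.645, 0.239] pointing down, gripper open.
Joint ranges: [-2.96, 2.96], [-0.34, 2.1], [-1.41, 1.46], [0.24, 2.44], [-1.37, 4.51], [0.17, 1.92], [-2.96, 2.96]. Speed limits (rad/s): [2.39, 2.39, 3.14, 3.14, 3.14, 3.14, 3.14].

### API

Orientations are given as a unit quaternion [w, x, y, z].
In Python, from station import bot gives the robot as it stands.
- The arm moves only by the tool send_rows, never from a script. Its argument "deltas" is text: rows parted by semicolons, each of 4 numbers parted by spaces: the shift along the tool's x, y, z in m, then the turn about the tool's z in degrees. In form: x y z spin; .... A call has 1 to 5 rows; each row is the pose to reach, as a shift and turn from the pose commanded when the call began, along the tool's axes at that moment; what a row does not reach only later rows make up. A row lasts 1/10 s, in which the tool goes at most 50 mm and 8.59 degrees, less where a joint would pass 70% of its speed; a pose out of reach is approached as far as the arm can. A call with a gripper value outside its range is refused whole. "claw" is the opening, from 0 (shut) to 1 (fully open), set as the call begins (left out, the last holds). The fingers move at their own pace and stop on an object; "force" is the grip in N (left out, the last holds). Time passes only in rows, so rows that repeat a pose let the fingers close. It gives the time, the measured TCP pose, the force, the opening and the grip force at its end, in the units of the state.
- bot.get_obs(): the state, without advancing time (a new reading comes with each control period).
- bot.read_camera(name): name is "scene" or "top" or "wrist"; returns a dict with "img" (420x560x3 uint8, red, green, blue), "depth" (420x560 float32, m along the optical axis (not along the pixel's ray), 0 where there is no reading), "fx", "fy", "cx", "cy" (pixels), "camera_from_world" (4x4, takes a point from world to camera coordinates). Camera axes: x right, y up, looking along -z (the intrinsics and any distortion apply to the point x, -y, -z); pixel columns grow to the right and rows downward; lengths in m; the calibration is good to about 2 mm. A picture is of the moment at which its call begins.
- bot.hand_in(): hands the job in; it is judged then, once.
Trained networks look in a picture, given as the dict that the camera call returned (one of the last four; its "shot" number tells which), for a name from the list of things; names that differ only in an ending like _2 or _b are one class to them, and where a whole thing is asked for, a point or a joint stands for the part that bears it (a point fixed in the world has none). Each returns a list of dicts, best first, with "confidence" (0 to 1); they miss things now and then, are a little off and sometimes report something else, mostly with a low value. They report only what shows in the picture. A call takes as long as a camera call.
- bot.masks_of(picture, query): "mask" (420x560 bool, what is visible of it).
- bot.landmark_of(picture, query): "xyz" ([x, y, z] in m, in world coordinates, good to about 4 mm: a listed point, or the origin of a listed thing).
The state is a dict: "t": time; "q": joint angles; "joint_vel": joint speeds; "joint_torque": joint torques, N m; "eef_pos": TCP position; "tool_rot": TCP orientation; "contact_force": force on the tool from outside, world axes, zero at the start; "torque": the same for the moment, N m; "gripper_width": opening from 0.0 (shut) to 1.0 (fully open); "grasp_force": force on a finger pad.
Only numpy, scipy, OpenCV 4.12 (cv2) and the standard library are available. Lean on these libraries where they do the work, as an engineer would, in place of code of your own. Each camera call takes 0.05 s, during which the arm holds its last target. There are 200 camera calls.

### The job

Pass the carrier holding two sauce bottles (not the one with a single bottle) through the hatch: keeping the inner door (on the robot's right) shut, open the outer door (on the robot's left), stand the carrier in the shuttle tray brought fully home below it, shut that door fully, and only then slide the shuttle all the way across to the inner side and open the inner door. Lift the carrier out, set it down gently and upright on the cardboard pad in the free bay of the crate, its length along the bay, and shut the inner door fully again. Never have both doors open at once, keep the carrier upright, set it down gently both times, and leave all the other goods where they stand.

Things in the scene. Friction and masses are not known exactly. Their poses are not given: they have to be found in the camera images.
- hatch: Fixed aluminium hatch box, 192 mm (its x) by 396 mm (its y), walls 128 mm high, 8 mm thick, origin under its centre; its -x face looks to the robot. Outer well centred at hatch y = +115 mm, inner well at y = -115 mm, each 176 x 144 mm, with an 84 mm wide roofed bridge between. The doors' four rails run back to hatch x = +278 mm, 128 mm above the table.
- screen_top (a point): Middle of the top edge, 200 mm above the table, of the clear screen standing on the hatch's bridge: 6 mm thick (hatch y), 170 mm long (hatch x -80 to +90 mm).
- outer_door (a joint): Position in m of the outer door: a clear plastic sliding door 192 x 144 x 8 mm with a black bar handle, over the outer well (hatch + y side). Starts shut. 0 = fully shut, 0.178 = fully open (end stops at both). It slides away from the robot, along hatch +x, to open; about 2 to 3 N moves it and it stays where it is left.
- inner_door (a joint): Position in m of the inner door: a clear plastic sliding door 192 x 144 x 8 mm with a black bar handle, over the inner well (hatch - y side). Starts shut. 0 = fully shut, 0.178 = fully open (end stops at both). It slides away from the robot, along hatch +x, to open; about 2 to 3 N moves it and it stays where it is left.
- shuttle (a joint): Position in m of the shuttle, a low steel tray sliding inside the hatch below the doors: 0 = under the outer door (hatch y = +115 mm), 0.23 = under the inner door (hatch y = -115 mm), end stops at both. It starts part-way, moves with 2 to 3 N, doors open or shut, and stays where it is left.
- outer_door_handle (a point): Upright black bar handle on the top of the outer door, 70 mm long across the sliding direction (hatch y), 14 mm thick (hatch x); this point is the centre of its top, 170 mm above the table and 34 mm above the door's flat upper face, 62 mm towards the robot from the door's centre. Pinch it across its thickness or push it.
- inner_door_handle (a point): Upright black bar handle on the top of the inner door, 70 mm long across the sliding direction (hatch y), 14 mm thick (hatch x); this point is the centre of its top, 170 mm above the table and 34 mm above the door's flat upper face, 62 mm towards the robot from the door's centre. Pinch it across its thickness or push it.
- shuttle_handle (a point): Centre of the top of the shuttle's black handle, an upright paddle 20 mm (hatch x) by 14 mm (hatch y), 46 mm tall on a thin post, top 170 mm above the table. It stands outside the hatch, 26 mm in front of its front wall, 122 mm before the shuttle's centre, and moves with the shuttle. Push it along hatch y, or pinch it.
- shuttle_floor (a point): Centre of the shuttle tray's floor (upper face), 11 mm above the table; axes as the hatch's. The tray is 156 mm (x) by 86 mm (y) inside with walls 20 mm above the floor, so the carrier goes in with its length along hatch x, either way round.
- sampler: The carrier to pass, one piece of about 0.4 kg: plywood tray 140 mm long (its x), 70 mm wide (its y), walls 30 mm, an amber bottle (46 mm diameter, top 78 mm above the carrier's underside) fixed at each end, and a flat upright handle in the middle, 34 mm long (x), 12 mm thick (y), its top 108 mm above the underside. Origin under its centre. Grasp the handle across its thickness.
- sampler_grip (a point): Grip point on the sampler's handle: on its centre, 95 mm above the carrier's underside, 13 mm below the handle's top; axes as the sampler's.
- crate: Low wooden despatch crate on the inner side, 202 mm (its x) by 176 mm (its y), walls 36 mm high and 6 mm thick, floor 6 mm, a divider across its middle making two bays, each 92 x 164 mm, centred at x = -49 and +49 mm. Either may be the free one. Origin under its centre.
- pad: Fixed cardboard pad 84 x 150 x 4 mm on the floor of the crate's free bay, long side along its y (the bay's length). Origin at the centre of its underside.
- pad_top (a point): Centre of the pad's upper face, 10 mm above the table; axes as the pad's. The carrier's length goes along this y, either way round.
- half_sampler: Half-filled carrier, to be left alone: same plywood carrier as the sampler but with only one bottle, at its +x end. Origin under its centre, x along its 140 mm length.
- crate_jar: Squat jar, 68 mm diameter, 75 mm tall, brass lid, standing in the occupied bay of the crate. Origin at the centre of its underside. Leave alone.
- bottle_mid: Standing sauce bottle, 44 mm diameter, 150 mm tall, between the carriers and the hatch. Origin at the centre of its underside. Leave alone.
- bottle_left: Standing green sauce bottle, 44 mm diameter, 170 mm tall, beyond the carriers. Origin at the centre of its underside. Leave alone.
- bottle_right: Standing sauce bottle, 44 mm diameter, 160 mm tall, near the crate. Origin at the centre of its underside. Leave alone.
- jar_right: Jar, 64 mm diameter, 80 mm tall, beside the crate. Origin at the centre of its underside. Leave alone.
- carton: Small cardboard carton 110 x 80 x 70 mm on the outer side. Origin at the centre of its underside. Leave alone.

How it is judged:
By the outcome, as a careful person would: the job done as asked, in the order asked, and still so for the second after the job is handed in, with the robot touching nothing.
It also fails if it takes over 72 s, if anything falls off the work surface, if the arm or the gripper's body presses on something with over 40 N, if the wrist force passes 120 N, or if a joint passes its speed limit or range.

## Working session

There is one attempt and no reset: what is moved stays moved. The work goes in short steps, Python scripts to look and compute and a tool call to move; the robot and the scene stay as the last step left them, time stands still between calls to the robot, and variables do not carry over. Pictures are saved under pics/ and viewed, at most 10 in all, crops included, and the job is handed in when it is done.

Besides the shell and the picture viewer there is one more tool, called after "Emit:" by a JSON object that holds its "name" and its "arguments". send_rows: Moves the arm, as the interface text tells. Its arguments: {"type":"object","properties":{"deltas":{"type":"string"},"claw":{"type":"number"},"force":{"type":"number"}},"required":["deltas"]}

```bash
mkdir -p pics
cat > h.py <<'E'
import numpy as np, cv2
from station import bot
def save(p,n): cv2.imwrite(f'pics/{n}.png', cv2.cvtColor(p['img'],cv2.COLOR_RGB2BGR))
def lm(p,names):
    for n in names:
        r=bot.landmark_of(p,n)
        print(n,[(np.round(d['xyz'],3).tolist(),round(d['confidence'],2)) for d in r[:2]])
def cloud(p,mask=None):
    d=p['depth']; v,u=np.nonzero((d>0)&(mask if mask is not None else True))
    z=d[v,u]; c=np.stack([(u-p['cx'])/p['fx']*z,-(v-p['cy'])/p['fy']*z,-z,np.ones_like(z)])
    return (np.linalg.inv(p['camera_from_world'])@c)[:3].T
E
python3 - <<'E'
from h import *
o=bot.get_obs(); print(o['t'],o['eef_pos'],o['tool_rot'],o['contact_force'],bot.tips_ahead)
for c in ['top','scene']:
    p=bot.read_camera(c); save(p,c+'0'); print(c)
    lm(p,['hatch','screen_top','outer_door_handle','inner_door_handle','shuttle_handle','shuttle_floor','sampler','sampler_grip','half_sampler','crate','pad','pad_top','crate_jar','bottle_mid','bottle_left','bottle_right','jar_right','carton'])
    if c=='top':
        for n in ['sampler','half_sampler','crate','pad','hatch']:
            for m in bot.masks_of(p,n)[:1]:
                w=cloud(p,m['mask']); 
                if len(w)<20: continue
                print(n,round(m['confidence'],2),len(w),w.min(0).round(3),w.max(0).round(3),[np.round(x,3) for x in cv2.minAreaRect(w[:,:2].astype(np.float32)*1000)])
E
```

```text
0.0 [0.19915981 0.64436182 0.23833464] [-8.03070284e-05  1.49317434e-01  9.88788907e-01 -8.91503380e-04] [-0.40752956  0.6531457   1.31615925] 0.008
top
hatch [([0.564, 0.003, 0.002], 0.95), ([0.601, 0.343, 0.003], 0.68)]
screen_top [([0.571, 0.004, 0.201], 0.61), ([0.562, 0.003, 0.001], 0.53)]
outer_door_handle [([0.503, 0.117, 0.167], 0.68)]
inner_door_handle [([0.497, -0.116, 0.172], 0.96)]
shuttle_handle [([0.438, -0.064, 0.171], 0.59)]
shuttle_floor [([0.496, -0.115, 0.17], 0.69), ([0.603, 0.339, -0.0], 0.53)]
sampler [([0.604, 0.338, -0.001], 0.65)]
sampler_grip [([0.603, 0.34, 0.096], 0.68), ([0.572, 0.006, 0.201], 0.53)]
half_sampler [([0.418, 0.374, 0.0], 0.76)]
crate [([0.48, -0.37, -0.002], 0.73), ([0.521, 0.246, -0.001], 0.67)]
pad [([0.434, -0.371, 0.004], 0.61)]
pad_top [([0.429, -0.372, 0.011], 0.77)]
crate_jar [([0.528, -0.365, 0.005], 0.89), ([0.442, -0.067, 0.172], 0.71)]
bottle_mid [([0.52, 0.248, 0.0], 0.85)]
bottle_left [([0.443, 0.519, 0.003], 0.81), ([0.57, 0.002, 0.198], 0.41)]
bottle_right [([0.659, -0.349, -0.002], 0.92)]
jar_right [([0.441, -0.53, 0.0], 0.8
[... 997 characters left out ...]
.525, -0.366, 0.009], 0.18)]
shuttle_floor []
sampler [([0.601, 0.343, 0.003], 0.6)]
sampler_grip [([0.604, 0.341, 0.096], 0.58)]
half_sampler [([0.422, 0.37, 0.002], 0.63)]
crate [([0.479, -0.374, -0.0], 0.62)]
pad [([0.426, -0.37, 0.006], 0.94), ([0.443, -0.066, 0.172], 0.53)]
pad_top [([0.429, -0.374, 0.007], 0.94), ([0.607, 0.342, 0.001], 0.32)]
crate_jar [([0.526, -0.366, 0.01], 0.66)]
bottle_mid [([0.515, 0.25, -0.002], 0.79)]
bottle_left [([0.443, 0.523, -0.0], 0.87)]
bottle_right [([0.529, -0.363, 0.008], 0.7), ([0.657, -0.348, -0.002], 0.62)]
jar_right [([0.436, -0.526, -0.001], 0.62), ([0.425, -0.376, 0.008], 0.57)]
carton [([0.285, 0.283, 0.004], 0.97), ([0.57, 0.0, 0.201], 0.46)]
```

View pics/top0.png

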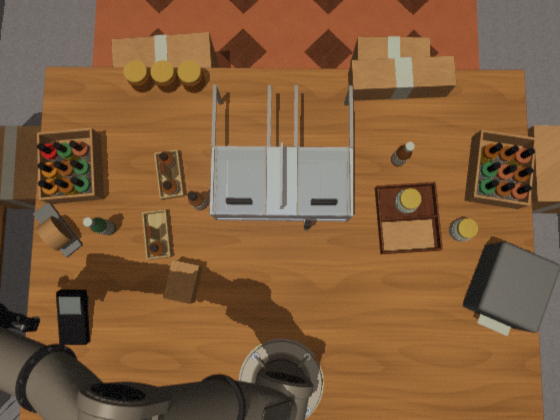

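View pics/scene0.png

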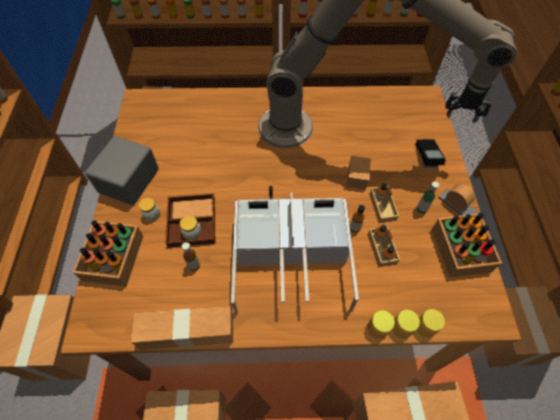

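Run:
```python
from h import *
from scipy.spatial.transform import Rotation as R
o=bot.get_obs(); w,x,y,z=o['tool_rot']; print(R.from_quat([x,y,z,w]).as_matrix().round(3))
# masks: angles of hatch, from top-plane of bars and carrier
p=bot.read_camera('top')
for n in ['outer_door','inner_door','outer_door_handle','inner_door_handle','sampler','crate','pad','screen_top']:
    for m in bot.masks_of(p,n)[:1]:
        w=cloud(p,m['mask'])
        v,u=np.nonzero(m['mask']); print(n,round(m['confidence'],2),u.min(),u.max(),v.min(),v.max(),end=' ')
        for lo,hi in [(0.155,.185),(0.12,.15),(.095,.12),(.065,.09),(.022,.045)]:
            s=w[(w[:,2]>lo)&(w[:,2]<hi)]
            if len(s)>12: r=cv2.minAreaRect(s[:,:2].astype(np.float32)*1000); print('|',lo,len(s),np.round(r[0]),np.round(r[1]),round(r[2],1),end='')
        print()
```

```text
[[-0.955  0.295  0.   ]
 [ 0.295  0.955 -0.   ]
 [-0.    -0.    -1.   ]]
outer_door 0.64 375 441 182 253 | 0.022 765 [ 477. -371.] [203. 178.] 4.2
inner_door 0.92 297 349 146 215 | 0.155 149 [ 502. -111.] [16. 67.] 0.2| 0.12 3375 [ 564. -112.] [145. 193.] 89.9
outer_door_handle 0.81 212 266 145 214 | 0.155 145 [501. 117.] [13. 68.] 0.4| 0.12 3450 [564. 120.] [148. 193.] 89.6
inner_door_handle 0.93 297 349 146 215 | 0.155 149 [ 502. -111.] [16. 67.] 0.2| 0.12 3430 [ 564. -112.] [145. 193.] 89.9
sampler 0.9 154 185 149 199 | 0.095 63 [603. 341.] [35. 13.] 10.3| 0.065 141 [603. 341.] [108.  23.] 10.0| 0.022 334 [603. 341.] [143.  72.] 9.7
crate 0.55 374 442 182 253 | 0.065 16 [ 533. -379.] [58. 25.] 30.7| 0.022 813 [ 477. -371.] [203. 178.] 4.2
pad 0.84 382 433 219 249 
screen_top 0.73 213 266 146 214 | 0.155 145 [501. 117.] [13. 68.] 0.4| 0.12 3331 [564. 118.] [144. 193.] 89.9
```

The top picture shows the sampler at about px (170,175), the half sampler at (157,233), and the hatch across (212–353,147–218). The shuttle handle is at (307,223), towards the inner side. The free bay with the pad is at (408,235). I'll start with the shuttle.

Emit:
{"name": "send_rows", "arguments": {"deltas": "-0.04 -0.025 0 -4; -0.08 -0.05 0 -8; -0.12 -0.075 0 -12; -0.16 -0.1 0 -16; -0.2 -0.12 0 -17.2", "claw": 0, "force": 40}}

```text
t: 3.1
eef_pos: [0.3561, 0.4692, 0.2395]
tool_rot: [0.0, -0.001, 1.0, 0.0]
contact_force: [0.6, -0.2, -0.7]
gripper_width: 0.143
grasp_force: 0.0
```

Emit:
{"name": "send_rows", "arguments": {"deltas": "-0.03 -0.04 0 0; -0.055 -0.085 0 0; -0.08 -0.13 0 0; -0.1 -0.175 0 0; -0.115 -0.22 0 0"}}

```text
t: 3.6
eef_pos: [0.4712, 0.2493, 0.2396]
tool_rot: [0.0, 0.0, 1.0, 0.0]
contact_force: [0.8, -0.4, -0.0]
gripper_width: -0.001
grasp_force: 0.0
```

Emit:
{"name": "send_rows", "arguments": {"deltas": "0 -0.048 0 0; 0 -0.096 0 0; 0 -0.144 0 0; 0.01 -0.192 0 0; 0.02 -0.24 0 0"}}

```text
t: 4.1
eef_pos: [0.4498, 0.0093, 0.2396]
tool_rot: [0.0, -0.0, 1.0, 0.0]
contact_force: [0.5, 0.5, -0.1]
gripper_width: -0.0
grasp_force: 0.0
```

Emit:
{"name": "send_rows", "arguments": {"deltas": "0.01 -0.04 0 0; 0.015 -0.08 0 0; 0.015 -0.12 0 0; 0.015 -0.12 0.02 0; 0.015 -0.12 0.03 0"}}

```text
t: 4.6
eef_pos: [0.4347, -0.1097, 0.2086]
tool_rot: [-0.0, 0.001, 1.0, 0.0]
contact_force: [-0.4, 1.0, 0.1]
gripper_width: -0.001
grasp_force: 0.0
```

Emit:
{"name": "send_rows", "arguments": {"deltas": "-0.003 0 0.03 0; -0.003 0 0.058 0; -0.003 0.02 0.058 0; -0.003 0.05 0.058 0; -0.003 0.08 0.058 0"}}

```text
t: 5.1
eef_pos: [0.4372, -0.0279, 0.1506]
tool_rot: [-0.001, -0.0, 1.0, -0.0]
contact_force: [0.9, -3.2, -2.6]
gripper_width: 0.001
grasp_force: 1.3
```

Emit:
{"name": "send_rows", "arguments": {"deltas": "0 0.03 0 0; 0 0.06 0 0; 0 0.09 0 0; 0 0.11 0 0; 0 0.12 0 0"}}

```text
t: 5.6
eef_pos: [0.4376, 0.0938, 0.1511]
tool_rot: [-0.0, -0.002, 1.0, 0.0]
contact_force: [0.1, -1.8, 0.4]
gripper_width: 0.0
grasp_force: 0.9
```

Emit:
{"name": "send_rows", "arguments": {"deltas": "0 0.003 0 0; 0 0.006 0 0; 0 0.009 0 0; 0 0.011 0 0"}}

```text
t: 6.0
eef_pos: [0.4375, 0.0974, 0.1511]
tool_rot: [-0.001, 0.002, 1.0, -0.002]
contact_force: [-1.4, -18.4, 6.7]
gripper_width: -0.0
grasp_force: 9.1
```

Emit:
{"name": "send_rows", "arguments": {"deltas": "0 -0.015 0 0; 0 -0.015 -0.045 0; -0.033 0.012 -0.045 0; -0.033 0.014 -0.03 0; -0.033 0.014 0.002 0"}}

```text
t: 6.5
eef_pos: [0.4744, 0.1175, 0.1514]
tool_rot: [0.004, -0.0, 1.0, 0.002]
contact_force: [0.7, -0.5, -0.8]
gripper_width: -0.002
grasp_force: 0.0
```

Emit:
{"name": "send_rows", "arguments": {"deltas": "-0.02 0 0 0; -0.05 0 0 0; -0.085 0 0 0; -0.12 0 0 0; -0.155 0 0 0"}}

```text
t: 7.0
eef_pos: [0.6261, 0.1153, 0.1484]
tool_rot: [-0.002, 0.0, 1.0, -0.0]
contact_force: [-2.6, 0.9, 1.6]
gripper_width: -0.0
grasp_force: 1.4
```

Emit:
{"name": "send_rows", "arguments": {"deltas": "-0.02 0 0 0; -0.03 0 0 0; -0.036 0 0 0; -0.041 0 0 0; -0.045 0 0 0"}}

```text
t: 7.5
eef_pos: [0.6625, 0.1153, 0.1487]
tool_rot: [-0.01, 0.0, 1.0, -0.001]
contact_force: [-38.3, -2.3, 27.7]
gripper_width: 0.003
grasp_force: 19.5
```

Emit:
{"name": "send_rows", "arguments": {"deltas": "0.025 0 0 0; 0.03 0.01 -0.04 0; 0.04 0.055 -0.06 -2; 0.05 0.1 -0.06 -6; 0.06 0.145 -0.06 -10", "claw": 0.6}}

```text
t: 8.0
eef_pos: [0.6106, 0.2628, 0.2111]
tool_rot: [0.001, -0.088, 0.996, 0.001]
contact_force: [0.6, 0.3, -0.3]
gripper_width: 0.601
grasp_force: 0.0
```

Emit:
{"name": "send_rows", "arguments": {"deltas": "-0.003 0.04 0 0; -0.006 0.078 0 0; -0.006 0.082 0 0"}}

```text
t: 8.3
eef_pos: [0.5994, 0.3507, 0.2092]
tool_rot: [-0.0, -0.092, 0.996, 0.002]
contact_force: [0.3, 0.6, -0.2]
gripper_width: 0.602
grasp_force: 0.0
```

Run:
```python
from h import *
o=bot.get_obs(); print(o['t'],o['eef_pos'].round(4) if hasattr(o['eef_pos'],'round') else o['eef_pos'],o['tool_rot'],o['gripper_width'],o['contact_force'])
p=bot.read_camera('wrist'); save(p,'w1'); lm(p,['sampler_grip','sampler'])
for m in bot.masks_of(p,'sampler')[:1]:
    w=cloud(p,m['mask']); print(len(w))
    for lo,hi in [(.098,.12),(.022,.04)]:
        s=w[(w[:,2]>lo)&(w[:,2]<hi)]
        if len(s)>12: r=cv2.minAreaRect(s[:,:2].astype(np.float32)*1000); print(lo,len(s),r)
```

```text
8.3 [0.5994 0.3507 0.2092] [-4.21455872e-04 -9.16988224e-02  9.95784213e-01  2.22468106e-03] 0.6021405743392262 [ 0.29970639  0.64057134 -0.16611814]
sampler_grip [([0.603, 0.344, 0.092], 0.77)]
sampler [([0.601, 0.349, -0.003], 0.68)]
9378
0.098 655 ((602.09619140625, 342.834228515625), (34.9017333984375, 11.199193000793457), 10.141836166381836)
0.022 1892 ((602.2115478515625, 342.65301513671875), (140.2268524169922, 70.09713745117188), 9.284579277038574)
```

Emit:
{"name": "send_rows", "arguments": {"deltas": "-0.001 -0.008 0.04 0; -0.001 -0.008 0.08 0; -0.001 -0.008 0.11 0; -0.001 -0.008 0.125 0; -0.001 -0.008 0.125 0"}}

```text
t: 9.0
eef_pos: [0.6044, 0.333, 0.0824]
tool_rot: [-0.002, -0.086, 0.996, -0.001]
contact_force: [-0.6, -0.4, 1.0]
gripper_width: 0.603
grasp_force: 0.0
```

Emit:
{"name": "send_rows", "arguments": {"deltas": "0 0 0 0; 0 0 0 0; 0 0 0 0; 0 0 0 0", "claw": 0, "force": 60}}

```text
t: 9.4
eef_pos: [0.6055, 0.3362, 0.0855]
tool_rot: [0.001, -0.088, 0.996, 0.001]
contact_force: [-1.1, 0.9, 3.4]
gripper_width: 0.129
grasp_force: 61.7
```

Emit:
{"name": "send_rows", "arguments": {"deltas": "0 0 -0.01 0; 0 0 -0.035 0; 0 0 -0.07 0; 0 0 -0.11 0; 0 0 -0.145 0"}}

```text
t: 9.9
eef_pos: [0.6048, 0.3345, 0.2311]
tool_rot: [-0.0, -0.087, 0.996, -0.0]
contact_force: [-0.5, 0.5, -4.0]
gripper_width: 0.131
grasp_force: 60.6
```

Emit:
{"name": "send_rows", "arguments": {"deltas": "0 0 -0.025 3; 0 0 -0.035 6; 0 0 -0.035 9; 0 0 -0.035 10; 0 0 -0.035 10"}}

```text
t: 10.4
eef_pos: [0.6045, 0.3349, 0.2637]
tool_rot: [-0.001, -0.0, 1.0, -0.001]
contact_force: [-0.2, 0.7, -5.0]
gripper_width: 0.127
grasp_force: 60.4
```

```bash
cat >> h.py <<'E'
def pose():
    o=bot.get_obs(); q=o['tool_rot']; a=np.degrees(2*np.arctan2(q[2],q[1]))-90
    print('t',round(o['t'],2),'pos',np.round(o['eef_pos'],4),'tooly',round(a%360,2),'grip',round(o['gripper_width'],3),'F',np.round(o['contact_force'],1))
def rects(p,name,bands):
    for m in bot.masks_of(p,name)[:1]:
        w=cloud(p,m['mask']); print(name,len(w),round(m['confidence'],2),w[:,2].max() if len(w) else '')
        for lo,hi in bands:
            s=w[(w[:,2]>lo)&(w[:,2]<hi)]
            if len(s)>12: r=cv2.minAreaRect(s[:,:2].astype(np.float32)*1000); print(lo,len(s),np.round(r[0],1),np.round(r[1],1),round(r[2],2))
E
python3 - <<'E'
from h import *
pose()
p=bot.read_camera('wrist'); save(p,'w2'); rects(p,'sampler',[(.19,.24),(.245,.27)])
p=bot.read_camera('top'); save(p,'t2'); lm(p,['outer_door_handle','shuttle_floor','hatch','shuttle_handle']); rects(p,'outer_door_handle',[(.155,.19)])
E
```

```text
t 10.4 pos [0.6045 0.3349 0.2637] tooly 90.04 grip 0.127 F [-0.2  0.7 -5. ]
sampler 19425 0.79 0.2921628588217366
0.19 7878 [588.5 336.3] [ 70.3 115.2] 90.0
0.245 3186 [601.1 336. ] [108.1  36.4] 9.01
outer_door_handle [([0.678, 0.115, 0.17], 0.57)]
shuttle_floor [([0.562, 0.119, 0.008], 0.71), ([0.52, 0.248, 0.001], 0.33)]
hatch [([0.566, 0.005, -0.0], 0.64), ([0.499, -0.113, 0.169], 0.4)]
shuttle_handle [([0.442, 0.12, 0.171], 0.84)]
outer_door_handle 3389 0.85 0.17736779842614725
0.155 174 [679.8 117.8] [68.5 16.2] 89.9
```

View pics/t2.png

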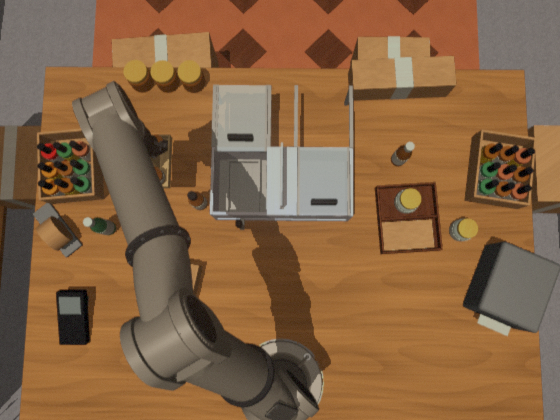

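View pics/w2.png

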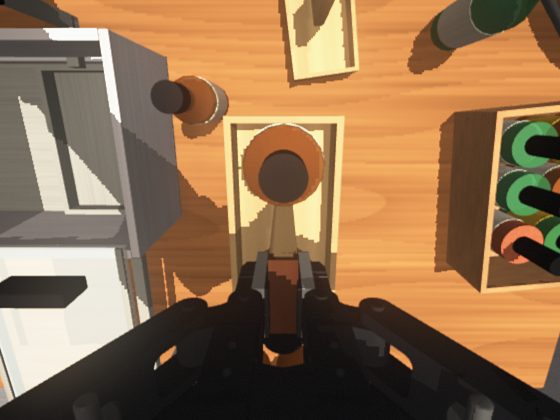

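The top view shows the outer door fully open, with its handle at px (240,137), and the empty tray home at (243,187). The wrist view shows the carrier hanging square in the jaws. Next I'll move it above the outer well.

Emit:
{"name": "send_rows", "arguments": {"deltas": "0.004 -0.02 0 0; 0.01 -0.055 0 0; 0.018 -0.095 0 0; 0.025 -0.135 0 0; 0.031 -0.17 0 0"}}

```text
t: 11.3
eef_pos: [0.5738, 0.1629, 0.2645]
tool_rot: [0.0, 0.0, 1.0, -0.0]
contact_force: [0.9, -1.1, -5.1]
gripper_width: 0.129
grasp_force: 60.4
```

Emit:
{"name": "send_rows", "arguments": {"deltas": "0.003 -0.025 0 0; 0.006 -0.042 0 0; 0.006 -0.0475 0.01 0; 0.006 -0.0475 0.02 0; 0.006 -0.0475 0.02 0"}}

```text
t: 11.8
eef_pos: [0.5669, 0.1196, 0.2419]
tool_rot: [-0.002, -0.001, 1.0, -0.0]
contact_force: [0.1, 0.5, -4.3]
gripper_width: 0.13
grasp_force: 60.3
```

Run:
```python
from h import *
pose()
p=bot.read_camera('wrist'); save(p,'w3'); rects(p,'sampler',[(.172,.215)]); lm(p,['shuttle_floor','hatch','shuttle_handle'])
w=cloud(p)
s=w[(abs(w[:,0]-.48)<.1)&(w[:,1]>.03)&(w[:,1]<.21)&(w[:,2]<.14)]
for lo,hi in [(.122,.134),(.026,.036),(.005,.017)]:
    b=s[(s[:,2]>lo)&(s[:,2]<hi)]
    print(lo,len(b), np.percentile(b,[1,50,99],axis=0).round(3).tolist() if len(b) else '')
```

```text
t 11.8 pos [0.5669 0.1196 0.2419] tooly 90.15 grip 0.13 F [ 0.1  0.5 -4.3]
sampler 19516 0.71 0.27025531489188126
0.172 7575 [551.  121.1] [115.7  70.4] 0.06
shuttle_floor []
hatch [([0.565, 0.001, 0.002], 0.68)]
shuttle_handle [([0.442, 0.119, 0.169], 0.79), ([0.517, 0.249, 0.001], 0.46)]
0.122 4932 [[0.468, 0.032, 0.123], [0.475, 0.144, 0.127], [0.578, 0.201, 0.134]]
0.026 813 [[0.479, 0.07, 0.026], [0.484, 0.141, 0.03], [0.575, 0.194, 0.035]]
0.005 909 [[0.475, 0.038, 0.005], [0.49, 0.128, 0.01], [0.575, 0.194, 0.017]]
```

View pics/w3.png

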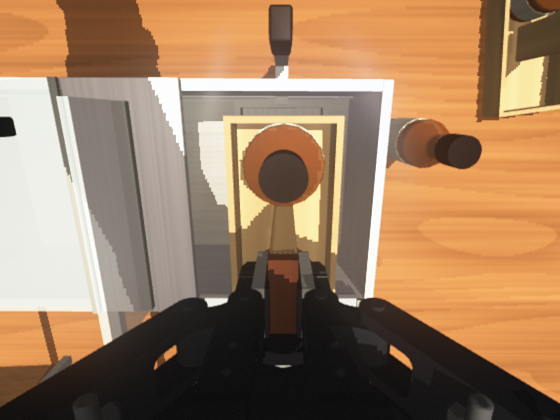

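Emit:
{"name": "send_rows", "arguments": {"deltas": "0 0 0.02 0; 0 0 0.05 0; 0 0 0.085 0; 0 0 0.11 0; 0 0 0.13 0"}}

```text
t: 12.55
eef_pos: [0.5678, 0.1184, 0.1129]
tool_rot: [-0.0, -0.001, 1.0, -0.0]
contact_force: [0.6, 0.1, -4.4]
gripper_width: 0.126
grasp_force: 60.3
```

Emit:
{"name": "send_rows", "arguments": {"deltas": "0 0 0.003 0; 0 0 0.006 0; 0 0 0.009 0; 0 0 0.012 0; 0 0 0.014 0"}}

```text
t: 13.05
eef_pos: [0.5686, 0.1181, 0.1009]
tool_rot: [0.001, -0.0, 1.0, 0.0]
contact_force: [0.4, 0.4, -5.1]
gripper_width: 0.13
grasp_force: 60.4
```

Emit:
{"name": "send_rows", "arguments": {"deltas": "0 0 0.001 0; 0 0 0.002 0; 0 0 0.003 0; 0 0 0.004 0; 0 0 0.005 0"}}

```text
t: 13.55
eef_pos: [0.5681, 0.1182, 0.0963]
tool_rot: [-0.0, -0.0, 1.0, 0.0]
contact_force: [-7.1, 0.4, 16.6]
gripper_width: 0.13
grasp_force: 63.5
```

Emit:
{"name": "send_rows", "arguments": {"deltas": "0 0 -0.002 0; 0 0 -0.002 0; 0 0 -0.002 0; 0 0 -0.002 0", "claw": 0.45}}

```text
t: 13.95
eef_pos: [0.5684, 0.1179, 0.0974]
tool_rot: [0.0, -0.0, 1.0, 0.0]
contact_force: [0.7, 0.2, -0.3]
gripper_width: 0.449
grasp_force: 0.0
```

Emit:
{"name": "send_rows", "arguments": {"deltas": "0 0 -0.02 0; 0 0 -0.05 0; 0 0 -0.09 0; 0 0 -0.12 0; 0 0 -0.12 0"}}

```text
t: 14.45
eef_pos: [0.571, 0.1183, 0.2219]
tool_rot: [0.004, -0.0, 1.0, 0.001]
contact_force: [0.4, 0.1, -0.1]
gripper_width: 0.45
grasp_force: 0.0
```

Run:
```python
from h import *
pose()
p=bot.read_camera('wrist'); save(p,'w4'); rects(p,'sampler',[(.105,.125),(.03,.05)]); lm(p,['sampler_grip','sampler','outer_door_handle','shuttle_floor'])
```

```text
t 14.45 pos [0.571  0.1183 0.2219] tooly 90.0 grip 0.45 F [ 0.4  0.1 -0.1]
sampler 9417 0.93 0.11974674104426716
0.105 670 [564.4 119.4] [11.2 34.2] 89.64
0.03 1922 [564.8 119.3] [ 70.1 138.9] 89.94
sampler_grip [([0.566, 0.12, 0.106], 0.63), ([0.565, 0.002, 0.001], 0.55)]
sampler [([0.566, 0.122, 0.011], 0.56)]
outer_door_handle [([0.682, 0.112, 0.166], 0.72)]
shuttle_floor []
```

Emit:
{"name": "send_rows", "arguments": {"deltas": "-0.04 0 0 0; -0.085 0 0 0; -0.13 0 0 0; -0.157 0 0 0; -0.157 0 0.03 0", "claw": 0}}

```text
t: 15.25
eef_pos: [0.7306, 0.1173, 0.1892]
tool_rot: [0.004, 0.0, 1.0, 0.0]
contact_force: [0.8, -1.0, -1.0]
gripper_width: -0.0
grasp_force: 0.0
```

Emit:
{"name": "send_rows", "arguments": {"deltas": "0 0 0.036 0; 0.02 0 0.036 0; 0.045 0 0.036 0; 0.075 0 0.036 0; 0.105 0 0.036 0"}}

```text
t: 15.75
eef_pos: [0.6193, 0.1175, 0.1499]
tool_rot: [-0.0, -0.0, 1.0, -0.0]
contact_force: [2.8, 0.8, -0.5]
gripper_width: 0.002
grasp_force: 1.3
```

Emit:
{"name": "send_rows", "arguments": {"deltas": "0.03 0 0 0; 0.06 0 0 0; 0.08 0 0 0; 0.092 0 0 0; 0.098 0 0 0"}}

```text
t: 16.25
eef_pos: [0.5214, 0.1178, 0.1509]
tool_rot: [-0.0, -0.0, 1.0, -0.0]
contact_force: [3.4, -0.1, -1.8]
gripper_width: 0.003
grasp_force: 0.8
```

Emit:
{"name": "send_rows", "arguments": {"deltas": "0.001 0 0 0; 0.002 0 0 0; 0.003 0 0 0; 0.004 0 0 0; 0.005 0 0 0"}}

```text
t: 16.75
eef_pos: [0.5205, 0.1179, 0.1517]
tool_rot: [0.003, 0.0, 1.0, 0.0]
contact_force: [11.5, -0.3, -9.4]
gripper_width: -0.002
grasp_force: 5.7
```

Emit:
{"name": "send_rows", "arguments": {"deltas": "-0.012 0 -0.02 0; -0.012 0 -0.05 0; 0.03 0.03 -0.05 0; 0.07 0.047 -0.05 0; 0.079 0.047 -0.045 0"}}

```text
t: 17.25
eef_pos: [0.4345, 0.1674, 0.1963]
tool_rot: [-0.001, -0.003, 1.0, 0.001]
contact_force: [0.3, 0.5, 0.4]
gripper_width: -0.002
grasp_force: 0.0
```

Emit:
{"name": "send_rows", "arguments": {"deltas": "0 0 0.03 0; 0 0 0.046 0; 0 -0.01 0.046 0; 0 -0.02 0.046 0; 0 -0.03 0.046 0"}}

```text
t: 17.75
eef_pos: [0.4389, 0.1339, 0.1511]
tool_rot: [0.001, 0.0, 1.0, 0.0]
contact_force: [0.6, 2.6, -1.4]
gripper_width: -0.005
grasp_force: 0.8
```

Emit:
{"name": "send_rows", "arguments": {"deltas": "0 -0.015 0 0; 0 -0.035 0 0; 0 -0.06 0 0; 0 -0.085 0 0; 0 -0.11 0 0"}}

```text
t: 18.25
eef_pos: [0.4388, 0.0236, 0.1513]
tool_rot: [0.001, 0.0, 1.0, 0.001]
contact_force: [1.8, 2.7, -0.9]
gripper_width: 0.002
grasp_force: 1.2
```

Emit:
{"name": "send_rows", "arguments": {"deltas": "0 -0.025 0 0; 0 -0.05 0 0; 0 -0.075 0 0; 0 -0.095 0 0; 0 -0.107 0 0"}}

```text
t: 18.75
eef_pos: [0.4385, -0.0847, 0.1514]
tool_rot: [0.001, 0.001, 1.0, 0.0]
contact_force: [0.0, 1.0, -1.3]
gripper_width: 0.004
grasp_force: 0.1
```

Emit:
{"name": "send_rows", "arguments": {"deltas": "0 -0.003 0 0; 0 -0.006 0 0; 0 -0.008 0 0; 0 -0.01 0 0; 0 -0.012 0 0"}}

```text
t: 19.25
eef_pos: [0.4384, -0.0918, 0.1505]
tool_rot: [-0.0, -0.001, 1.0, 0.001]
contact_force: [-1.3, 13.8, 6.2]
gripper_width: -0.002
grasp_force: 6.9
```

Emit:
{"name": "send_rows", "arguments": {"deltas": "0 0.015 0 0; 0 0.015 -0.045 0; -0.03 -0.012 -0.045 0; -0.032 -0.018 -0.03 0; -0.032 -0.018 0.001 0"}}

```text
t: 19.75
eef_pos: [0.4734, -0.1135, 0.1512]
tool_rot: [0.004, 0.0, 1.0, -0.0]
contact_force: [1.2, -0.2, -0.7]
gripper_width: -0.0
grasp_force: 0.0
```

Emit:
{"name": "send_rows", "arguments": {"deltas": "-0.02 0 0 0; -0.05 0 0 0; -0.085 0 0 0; -0.12 0 0 0; -0.155 0 0 0"}}

```text
t: 20.25
eef_pos: [0.6249, -0.1121, 0.1482]
tool_rot: [-0.002, -0.0, 1.0, -0.0]
contact_force: [-2.4, -1.8, 0.8]
gripper_width: 0.005
grasp_force: 1.4
```

Emit:
{"name": "send_rows", "arguments": {"deltas": "-0.018 0 0 0; -0.027 0 0 0; -0.032 0 0 0; -0.034 0 0 0; -0.036 0 0 0"}}

```text
t: 20.75
eef_pos: [0.6602, -0.1121, 0.149]
tool_rot: [-0.001, -0.0, 1.0, 0.0]
contact_force: [-2.1, 0.9, -1.4]
gripper_width: -0.001
grasp_force: 0.8
```

Emit:
{"name": "send_rows", "arguments": {"deltas": "-0.0015 0 0 0; -0.003 0 0 0; -0.0045 0 0 0; -0.005 0 0 0; -0.005 0 0 0"}}

```text
t: 21.25
eef_pos: [0.6623, -0.1122, 0.1493]
tool_rot: [-0.004, 0.0, 1.0, 0.001]
contact_force: [-14.9, 1.8, 8.4]
gripper_width: -0.0
grasp_force: 7.2
```

Emit:
{"name": "send_rows", "arguments": {"deltas": "0.02 0 0 0; 0.025 0 -0.03 0; 0.045 0 -0.068 0; 0.08 0 -0.068 0; 0.093 0 -0.068 0", "claw": 0.5}}

```text
t: 21.75
eef_pos: [0.5718, -0.1133, 0.2192]
tool_rot: [0.001, 0.001, 1.0, 0.0]
contact_force: [-0.7, 0.2, -0.2]
gripper_width: 0.502
grasp_force: 0.0
```

Emit:
{"name": "send_rows", "arguments": {"deltas": "0 0 0 0; 0 0 0 0"}}

```text
t: 21.95
eef_pos: [0.5741, -0.1121, 0.218]
tool_rot: [0.001, -0.0, 1.0, 0.0]
contact_force: [1.4, 0.4, -0.5]
gripper_width: 0.497
grasp_force: 0.0
```

Run:
```python
from h import *
pose()
p=bot.read_camera('wrist'); save(p,'w5'); rects(p,'sampler',[(.105,.125),(.03,.05)]); lm(p,['sampler_grip','sampler'])
p=bot.read_camera('scene'); save(p,'s5'); lm(p,['inner_door_handle','outer_door_handle','shuttle_handle','sampler'])
```

```text
t 21.95 pos [ 0.5741 -0.1121  0.218 ] tooly 90.02 grip 0.497 F [ 1.4  0.4 -0.5]
sampler 9721 0.8 0.12002059576753529
0.105 708 [ 564.4 -110.1] [34.6 11.5] 0.23
0.03 2043 [ 564.6 -110.1] [ 70.2 139.8] 89.85
sampler_grip [([0.564, -0.106, 0.106], 0.95)]
sampler [([0.566, -0.105, 0.01], 0.81)]
inner_door_handle [([0.676, -0.117, 0.17], 0.89), ([0.428, -0.372, 0.008], 0.53)]
outer_door_handle [([0.502, 0.116, 0.17], 0.8), ([0.566, 0.004, -0.002], 0.67)]
shuttle_handle [([0.426, -0.373, 0.003], 0.53)]
sampler [([0.567, -0.111, 0.013], 0.57), ([0.425, -0.374, 0.005], 0.56)]
```

View pics/w5.png

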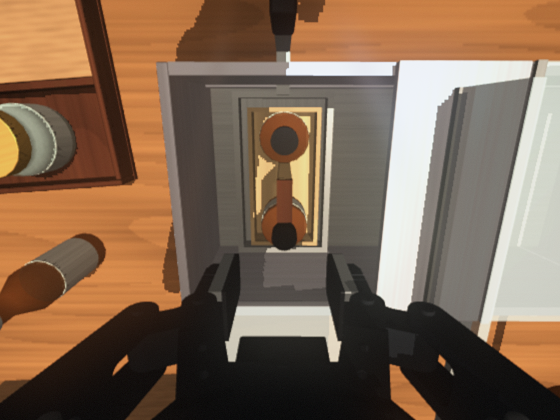

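The carrier sits upright in the tray under the open inner door, with its handle at px (285,200). I'll grasp it now.

Emit:
{"name": "send_rows", "arguments": {"deltas": "0.005 0.002 0.02 0; 0.0095 0.002 0.05 0; 0.0095 0.002 0.085 0; 0.0095 0.002 0.11 0; 0.0095 0.002 0.121 0"}}

```text
t: 22.9
eef_pos: [0.5623, -0.1098, 0.0939]
tool_rot: [-0.002, -0.0, 1.0, 0.0]
contact_force: [-0.2, 0.6, 0.9]
gripper_width: 0.503
grasp_force: 0.0
```

Emit:
{"name": "send_rows", "arguments": {"deltas": "0 0 0 0; 0 0 0 0; 0 0 0 0; 0 0 0 0", "claw": 0, "force": 60}}

```text
t: 23.3
eef_pos: [0.5645, -0.1104, 0.0974]
tool_rot: [0.001, -0.0, 1.0, -0.0]
contact_force: [0.6, -1.3, -0.1]
gripper_width: 0.13
grasp_force: 60.5
```

Emit:
{"name": "send_rows", "arguments": {"deltas": "0 0 -0.008 0; 0 0 -0.025 0; 0 0 -0.055 0; 0 0 -0.09 0; 0 0 -0.125 0"}}

```text
t: 23.8
eef_pos: [0.563, -0.11, 0.2228]
tool_rot: [-0.001, -0.0, 1.0, 0.0]
contact_force: [1.1, 0.4, -4.7]
gripper_width: 0.126
grasp_force: 59.8
```

Emit:
{"name": "send_rows", "arguments": {"deltas": "0 0 -0.015 0; 0 0 -0.025 0; 0 0 -0.025 0"}}

```text
t: 24.1
eef_pos: [0.564, -0.1102, 0.2476]
tool_rot: [0.001, -0.0, 1.0, 0.0]
contact_force: [1.4, 0.1, -4.3]
gripper_width: 0.13
grasp_force: 59.9
```

Emit:
{"name": "send_rows", "arguments": {"deltas": "0.006 -0.02 0 0; 0.012 -0.045 0 0; 0.018 -0.065 0 8; 0.024 -0.085 0 16; 0.03 -0.105 0 24"}}

```text
t: 24.6
eef_pos: [0.5325, -0.2155, 0.2447]
tool_rot: [-0.001, 0.211, 0.978, 0.0]
contact_force: [0.2, -0.3, -3.9]
gripper_width: 0.127
grasp_force: 59.8
```

Emit:
{"name": "send_rows", "arguments": {"deltas": "0.004 -0.021 0 8; 0.007 -0.042 0 16; 0.011 -0.064 0 24; 0.015 -0.085 0 32; 0.018 -0.107 0 40"}}

```text
t: 25.1
eef_pos: [0.4724, -0.3054, 0.2448]
tool_rot: [-0.001, 0.532, 0.847, -0.0]
contact_force: [0.9, -0.0, -4.6]
gripper_width: 0.128
grasp_force: 59.8
```

Emit:
{"name": "send_rows", "arguments": {"deltas": "-0.012 -0.02 0 8; -0.024 -0.04 0 16; -0.034 -0.058 0.01 21.8; -0.042 -0.072 0.03 21.8; -0.042 -0.072 0.05 21.8"}}

```text
t: 25.6
eef_pos: [0.4249, -0.3768, 0.1949]
tool_rot: [-0.0, 0.682, 0.731, -0.001]
contact_force: [0.1, 0.4, -4.4]
gripper_width: 0.131
grasp_force: 59.8
```

Emit:
{"name": "send_rows", "arguments": {"deltas": "0 0 0 0; 0 0 0 0"}}

```text
t: 25.8
eef_pos: [0.4273, -0.3742, 0.1956]
tool_rot: [-0.001, 0.68, 0.733, -0.0]
contact_force: [0.3, -0.1, -5.2]
gripper_width: 0.127
grasp_force: 59.7
```

Run:
```python
from h import *
pose()
p=bot.read_camera('wrist'); save(p,'w6'); rects(p,'sampler',[(.125,.155)]); lm(p,['pad_top','pad','crate','crate_jar'])
m=bot.masks_of(p,'crate')
rects(p,'crate',[(.028,.044)]); rects(p,'pad',[(.003,.018)])
```

```text
t 25.8 pos [ 0.4273 -0.3742  0.1956] tooly 4.24 grip 0.127 F [ 0.3 -0.1 -5.2]
sampler 18604 0.86 0.22385674291246127
0.125 4316 [ 425.2 -358.6] [ 70.3 111. ] 4.21
pad_top []
pad []
crate [([0.473, -0.372, 0.001], 0.6)]
crate_jar [([0.528, -0.369, 0.004], 0.72)]
crate 14203 0.79 0.13935471502565488
0.028 3587 [ 476.3 -369.8] [201.7 175.1] 4.2
pad 807 0.83 0.010933285666909098
0.003 807 [ 422.3 -300.4] [83.9  8.4] 4.2
```

View pics/w6.png

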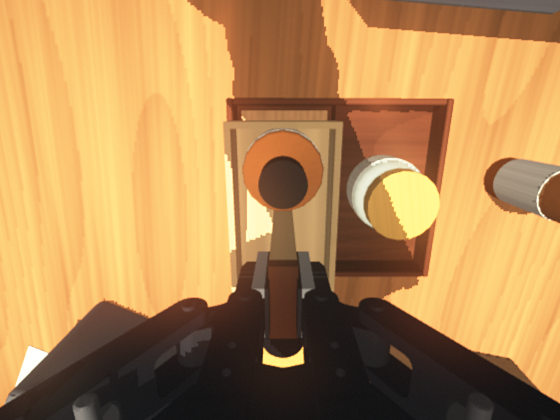

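Emit:
{"name": "send_rows", "arguments": {"deltas": "0 0.001 0.02 0; 0 0.001 0.045 0; 0 0.001 0.065 0; 0 0.001 0.08 0; 0 0.001 0.09 0"}}

```text
t: 26.75
eef_pos: [0.4285, -0.3746, 0.1053]
tool_rot: [-0.0, 0.681, 0.733, -0.0]
contact_force: [0.4, 0.2, -4.2]
gripper_width: 0.126
grasp_force: 59.7
```

Emit:
{"name": "send_rows", "arguments": {"deltas": "0 0 0.001 0; 0 0 0.002 0; 0 0 0.003 0; 0 0 0.004 0; 0 0 0.005 0"}}

```text
t: 27.25
eef_pos: [0.4289, -0.375, 0.1017]
tool_rot: [0.0, 0.681, 0.733, 0.0]
contact_force: [-0.3, -0.1, -5.1]
gripper_width: 0.132
grasp_force: 59.8
```

Emit:
{"name": "send_rows", "arguments": {"deltas": "0 0 0.001 0; 0 0 0.002 0; 0 0 0.003 0; 0 0 0.004 0"}}

```text
t: 27.65
eef_pos: [0.4286, -0.3748, 0.0972]
tool_rot: [-0.0, 0.681, 0.733, -0.0]
contact_force: [0.2, 0.6, -3.7]
gripper_width: 0.131
grasp_force: 59.8
```

Emit:
{"name": "send_rows", "arguments": {"deltas": "0 0 0.0005 0; 0 0 0.001 0; 0 0 0.0015 0"}}

```text
t: 27.95
eef_pos: [0.4284, -0.3747, 0.0964]
tool_rot: [-0.0, 0.681, 0.733, 0.0]
contact_force: [-4.2, 6.2, 11.1]
gripper_width: 0.129
grasp_force: 62.0
```

Emit:
{"name": "send_rows", "arguments": {"deltas": "0 0 -0.001 0; 0 0 -0.001 0; 0 0 -0.001 0; 0 0 -0.001 0", "claw": 0.45}}

```text
t: 28.35
eef_pos: [0.4288, -0.3751, 0.0969]
tool_rot: [0.0, 0.681, 0.733, -0.0]
contact_force: [-0.1, 0.2, 0.5]
gripper_width: 0.453
grasp_force: 0.0
```

Emit:
{"name": "send_rows", "arguments": {"deltas": "0 0 -0.02 0; 0 0 -0.05 0; 0 0 -0.09 0; 0 0 -0.12 0; 0 0 -0.12 0"}}

```text
t: 28.85
eef_pos: [0.4302, -0.3769, 0.2208]
tool_rot: [0.004, 0.681, 0.733, 0.001]
contact_force: [0.5, 0.4, -0.1]
gripper_width: 0.448
grasp_force: 0.0
```

Run:
```python
from h import *
pose()
p=bot.read_camera('wrist'); save(p,'w7'); rects(p,'sampler',[(.105,.125),(.03,.05)]); lm(p,['sampler','crate_jar'])
```

```text
t 28.85 pos [ 0.4302 -0.3769  0.2208] tooly 4.2 grip 0.448 F [ 0.5  0.4 -0.1]
sampler 9398 0.59 0.11901081763605315
0.105 706 [ 427.5 -373.3] [11.9 34.4] 4.28
0.03 1992 [ 427.5 -373.5] [ 70.2 139.8] 4.06
sampler [([0.427, -0.374, 0.007], 0.9)]
crate_jar []
```

Emit:
{"name": "send_rows", "arguments": {"deltas": "0.024 0.032 0 1; 0.048 0.064 0 2; 0.072 0.096 0 3; 0.096 0.128 0 4; 0.12 0.16 0 4.2", "claw": 0}}

```text
t: 29.55
eef_pos: [0.5797, -0.2418, 0.2151]
tool_rot: [-0.001, 0.707, 0.707, -0.001]
contact_force: [0.7, -1.0, 0.5]
gripper_width: -0.004
grasp_force: 0.0
```

Emit:
{"name": "send_rows", "arguments": {"deltas": "0.03 0.035 0 0; 0.06 0.07 0 0; 0.09 0.105 0 0; 0.12 0.14 0 0; 0.132 0.151 0 0"}}

```text
t: 30.05
eef_pos: [0.733, -0.1052, 0.2135]
tool_rot: [-0.002, 0.705, 0.71, 0.0]
contact_force: [0.8, 1.4, 0.5]
gripper_width: -0.001
grasp_force: 0.0
```

Emit:
{"name": "send_rows", "arguments": {"deltas": "0 0 0.03 0; 0 0 0.055 0; 0 0 0.066 0; 0 -0.01 0.066 0; 0 -0.025 0.066 0"}}

```text
t: 30.55
eef_pos: [0.7048, -0.1121, 0.1509]
tool_rot: [0.0, 0.707, 0.707, -0.0]
contact_force: [0.2, -0.4, -0.1]
gripper_width: 0.001
grasp_force: 0.0
```

Emit:
{"name": "send_rows", "arguments": {"deltas": "0 -0.015 0 0; 0 -0.04 0 0; 0 -0.065 0 0; 0 -0.09 0 0; 0 -0.115 0 0"}}

```text
t: 31.05
eef_pos: [0.5899, -0.1119, 0.1522]
tool_rot: [0.001, 0.707, 0.707, 0.001]
contact_force: [2.6, -0.4, 1.7]
gripper_width: 0.0
grasp_force: 1.2
```

Emit:
{"name": "send_rows", "arguments": {"deltas": "0 -0.025 0 0; 0 -0.045 0 0; 0 -0.056 0 0; 0 -0.061 0 0; 0 -0.063 0 0"}}

```text
t: 31.55
eef_pos: [0.5278, -0.1118, 0.1516]
tool_rot: [0.001, 0.707, 0.707, 0.001]
contact_force: [2.6, -0.6, 1.0]
gripper_width: -0.001
grasp_force: 0.8
```

Emit:
{"name": "send_rows", "arguments": {"deltas": "0 -0.0015 0 0; 0 -0.003 0 0; 0 -0.0045 0 0; 0 -0.006 0 0; 0 -0.0065 0 0"}}

```text
t: 32.05
eef_pos: [0.523, -0.1114, 0.151]
tool_rot: [0.002, 0.707, 0.707, 0.001]
contact_force: [9.5, -0.9, -6.4]
gripper_width: -0.0
grasp_force: 4.7
```

Emit:
{"name": "send_rows", "arguments": {"deltas": "0 -0.001 0 0; 0 0.015 0 0; 0 0.02 -0.03 0; 0 0.02 -0.07 0; 0 0.02 -0.1 0"}}

```text
t: 32.55
eef_pos: [0.5404, -0.1117, 0.252]
tool_rot: [-0.0, 0.707, 0.707, -0.001]
contact_force: [0.1, -0.3, -0.4]
gripper_width: -0.002
grasp_force: 0.0
```

Emit:
{"name": "send_rows", "arguments": {"deltas": "-0.04 0.03 0 0; -0.08 0.06 0 0; -0.11 0.08 0 0; -0.11 0.08 0 0; -0.11 0.08 0 0"}}

```text
t: 33.05
eef_pos: [0.62, -0.2221, 0.2497]
tool_rot: [-0.001, 0.708, 0.707, -0.001]
contact_force: [-0.6, 0.0, -0.0]
gripper_width: 0.003
grasp_force: 0.0
```

Run:
```python
from h import *
pose()
p=bot.read_camera('scene'); save(p,'s8'); lm(p,['inner_door_handle','outer_door_handle','sampler','half_sampler','bottle_mid','crate_jar','bottle_right'])
rects(p,'inner_door_handle',[(.155,.185)]); rects(p,'outer_door_handle',[(.155,.185)])
```

```text
t 33.05 pos [ 0.62   -0.2221  0.2497] tooly 359.92 grip 0.003 F [-0.6  0.  -0. ]
inner_door_handle [([0.5, -0.118, 0.17], 0.72)]
outer_door_handle [([0.5, 0.115, 0.168], 0.75)]
sampler [([0.432, -0.373, 0.013], 0.75), ([0.429, -0.376, 0.104], 0.7)]
half_sampler [([0.423, 0.37, -0.001], 0.78)]
bottle_mid [([0.517, 0.249, -0.001], 0.69)]
crate_jar [([0.524, -0.365, 0.008], 0.88), ([0.285, 0.283, 0.0], 0.65)]
bottle_right [([0.499, -0.117, 0.17], 0.66), ([0.656, -0.345, 0.0], 0.6)]
inner_door_handle 2097 0.55 0.17661807972973698
0.155 102 [ 503.9 -112.6] [65.7 16.3] 88.95
outer_door_handle 2083 0.6 0.17492307892601833
0.155 103 [502.9 115.8] [17.5 66.7] 0.01
```

View pics/s8.png

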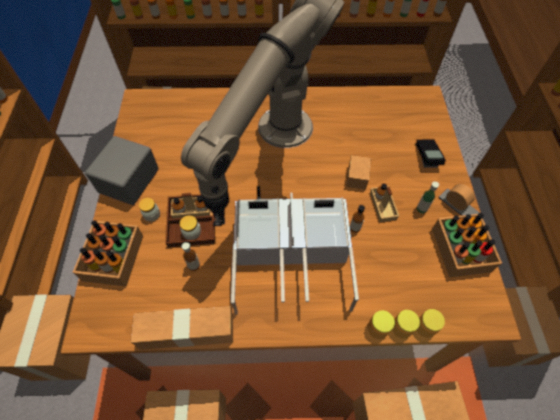

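The scene view shows both doors shut, with handles at px (259,205) and (323,203). The carrier stands in the crate's free bay at (190,207), the other goods are where they started, and the arm is clear. I'll hand in.

```bash
python3 -c "
from station import bot
print(bot.hand_in())"
```

```text
the job is handed in; nothing more can be done
None
```

The two-bottle carrier was passed through the hatch and stands upright on the pad in the crate's free bay, both doors are shut, and the job was handed in at about 33 s (no verdict was returned). The highest force was about 47 N, from the fingertips on the outer door's open stop; that is above the 40 N limit for the arm and gripper body, if it counts fingertips.

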